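# Find the line clip with the tired spring finger

## Task

One of the three line clips on the carrier plate has a spring finger gone soft. Working along the row from the robot's left to its right, press the free tip of each finger gently down onto its stop, hold it there a moment and feel how stiff it is, never pushing a finger with more than 15 N; then lift the clip with the soft finger out of its pocket and set it down gently, standing upright on its foot, on the floor of the red tray beside the worn pinch clamp. Leave the two sound clips seated in their pockets and the other things where they are.

Things in the scene. Friction and masses are not known exactly. Their poses are not given: they have to be found in the camera images.
- plate: aluminium carrier plate lying flat and fixed, 125 (x) x 310 (y) x 8 mm, with three pockets along y (centres y = +95, 0, -95 mm) made by white ribs 10 mm above its top, whose outer faces lie 22.5 mm either side of a pocket's centre. Origin: centre of its underside; +y is the row's left end as the robot sees it, +x points away from the robot
- clip_a: black line clip, 0.13 to 0.22 kg, loose (1.5 mm play) in a pocket; which clip is in which pocket changes. Origin: centre of its foot's underside (on the plate's top), axes as the plate's. Foot 84 (x) x 30 (y) x 10 mm; riser 34 (x) x 30 (y) mm centred at x = +25 mm, 10 to 40 mm high (grasp it across y), clamp bar and screws on it to 53 mm; anvil (the stop, green rubber face) at x = -34 mm. Lifts straight up
- clip_b: black line clip, 0.13 to 0.22 kg, loose (1.5 mm play) in a pocket; which clip is in which pocket changes. Origin: centre of its foot's underside (on the plate's top), axes as the plate's. Foot 84 (x) x 30 (y) x 10 mm; riser 34 (x) x 30 (y) mm centred at x = +25 mm, 10 to 40 mm high (grasp it across y), clamp bar and screws on it to 53 mm; anvil (the stop, green rubber face) at x = -34 mm. Lifts straight up
- clip_c: black line clip, 0.13 to 0.22 kg, loose (1.5 mm play) in a pocket; which clip is in which pocket changes. Origin: centre of its foot's underside (on the plate's top), axes as the plate's. Foot 84 (x) x 30 (y) x 10 mm; riser 34 (x) x 30 (y) mm centred at x = +25 mm, 10 to 40 mm high (grasp it across y), clamp bar and screws on it to 53 mm; anvil (the stop, green rubber face) at x = -34 mm. Lifts straight up
- leaf_a: steel spring finger of clip_a: a strip 14 mm wide, clamped under the bar, free over 42 mm towards the clip's -x. Origin: at the clamp's edge. Pressed at the tip it bends down 6 to 11 mm to its anvil (differs by clip, no sign of stiffness). A sound finger takes 0.6 to 0.9 N per mm at the tip, the soft one about a third of that; on the anvil the force climbs several N per mm
- leaf_b: steel spring finger of clip_b: a strip 14 mm wide, clamped under the bar, free over 42 mm towards the clip's -x. Origin: at the clamp's edge. Pressed at the tip it bends down 6 to 11 mm to its anvil (differs by clip, no sign of stiffness). A sound finger takes 0.6 to 0.9 N per mm at the tip, the soft one about a third of that; on the anvil the force climbs several N per mm
- leaf_c: steel spring finger of clip_c: a strip 14 mm wide, clamped under the bar, free over 42 mm towards the clip's -x. Origin: at the clamp's edge. Pressed at the tip it bends down 6 to 11 mm to its anvil (differs by clip, no sign of stiffness). A sound finger takes 0.6 to 0.9 N per mm at the tip, the soft one about a third of that; on the anvil the force climbs several N per mm
- tip_a (a point): top of the rolled free tip of leaf_a, where it is pressed: a curl 8 mm thick and 16 mm wide across y. At rest 47.5 mm above the clip's underside, at x = -34 mm, y = 0 of the clip; it goes down as the finger bends and springs back
- tip_b (a point): top of the rolled free tip of leaf_b, where it is pressed: a curl 8 mm thick and 16 mm wide across y. At rest 47.5 mm above the clip's underside, at x = -34 mm, y = 0 of the clip; it goes down as the finger bends and springs back
- tip_c (a point): top of the rolled free tip of leaf_c, where it is pressed: a curl 8 mm thick and 16 mm wide across y. At rest 47.5 mm above the clip's underside, at x = -34 mm, y = 0 of the clip; it goes down as the finger bends and springs back
- tray: red open quarantine tray, fixed, 210 (x) x 160 (y) x 25 mm, walls and floor 4 mm thick. Origin: centre of its underside, axes along its sides
- pinch_clamp: white plastic pinch clamp already in the tray at its +x end, 52 x 14 x 24 mm, lying across the tray; stays there. Origin: centre of its underside
- syringe: clear 27 mm syringe lying on the table, 140 mm long; bystander. Origin: centre of its underside
- screwdriver: screwdriver lying on the table, 170 mm long; bystander. Origin: centre of its underside
- jar: jar with a blue lid, 60 mm across, 75 mm high; bystander. Origin: centre of its underside
- cap: teal connector cap, 28 mm across, 40 mm high, standing; bystander. Origin: centre of its underside
- sensor: steel flow-sensor puck, 44 mm across, 26 mm high; bystander. Origin: centre of its underside
- bowl: steel bowl, 110 mm across, 45 mm high; bystander. Origin: centre of its underside

How it is judged:
On the way, in this order (a step that is already met when the one before it is completed fails the run):
1. the finger of the clip in the left pocket is pressed down onto its stop (within 1 mm) and kept there for a moment (((y of clip_a in the frame of plate above 0.05 m and z of tip_a in the frame of clip_a below 0.04195 m) or (y of clip_b in the frame of plate above 0.05 m and z of tip_b in the frame of clip_b below 0.03791 m) or (y of clip_c in the frame of plate above 0.05 m and z of tip_c in the frame of clip_c below 0.03791 m))), for 0.2 s.
2. then the same with the middle one (((y of clip_a in the frame of plate between -0.05 and 0.05 m and z of tip_a in the frame of clip_a below 0.04195 m) or (y of clip_b in the frame of plate between -0.05 and 0.05 m and z of tip_b in the frame of clip_b below 0.03791 m) or (y of clip_c in the frame of plate between -0.05 and 0.05 m and z of tip_c in the frame of clip_c below 0.03791 m))), for 0.2 s.
3. then the same with the right one (((y of clip_a in the frame of plate below -0.05 m and z of tip_a in the frame of clip_a below 0.04195 m) or (y of clip_b in the frame of plate below -0.05 m and z of tip_b in the frame of clip_b below 0.03791 m) or (y of clip_c in the frame of plate below -0.05 m and z of tip_c in the frame of clip_c below 0.03791 m))), for 0.2 s.
At the end, for the whole second after the job is handed in: The clip with the soft finger stands upright (within 0.1 rad) and at rest on the floor of the red tray, its foot flat on it, released; the other two clips are seated in their pockets, within 6 mm of where they stood and upright within 0.06 rad (x of clip_b in the frame of tray between -0.1 and 0.1 m and y of clip_b in the frame of tray between -0.075 and 0.075 m and z of clip_b in the frame of tray below 0.008 m and angle between clip_b's own z axis and vertical below 0.1 rad and linear speed of clip_b below 0.02 m/s and distance of each of clip_a, clip_c from where it was at the start of the episode below 0.006 m and angle between each of clip_a, clip_c's own z axis and vertical below 0.06 rad); the robot touches nothing.
It fails at once if a finger is pressed with more than 22 N (contact force between anything else and leaf_a above 22 N or contact force between anything else and leaf_b above 22 N or contact force between anything else and leaf_c above 22 N).
It fails at once if a sound clip is taken out of its pocket (distance of any of clip_a, clip_c from where it was at the start of the episode above 0.012 m).
It fails at once if the soft clip is dropped or driven hard into the tray (over 30 N) (contact force between clip_b and tray above 30 N).
It fails at once if a bystander is shifted by more than 30 mm (distance of any of pinch_clamp, syringe, screwdriver, jar, cap, sensor, bowl from where it was at the start of the episode above 0.03 m).
It also fails if it takes over 62 s, if anything falls off the work surface, if the arm or the gripper's body presses on something with over 40 N, if the wrist force passes 120 N, or if a joint passes its speed limit or range.

## Robot

A 7-joint arm with a two-finger parallel gripper is mounted at the origin on the work surface. World frame = base frame: x ahead of the robot, y to its left, z up, the work surface at z = 0. Lengths are in m, angles in rad, forces in N, time in s.
With the tool pointing down it reaches from about 0.425 to 0.925 m from the base axis. Payload 6.8 kg.
Tool frame: the origin (TCP) lies at the very end of the fingers, on their centre line; the grasp point (between the pads) lies 19 mm behind it; z points along the fingers, y is the line along which they close (so a half turn about z gives the same grasp; the last joint's range is limited). The gripper opens to 85 mm and grips with 20 to 120 N. Pads are 22 mm wide; open, the fingers measure 114 mm over their backs; the gripper's body (76 mm by 85 mm) begins 54 mm behind the grasp point. The pads swing forward as they close: fully open they stand 13 mm farther back than shut.
Start: joints at [1.082, 0.477, 0.022, 1.555, -0.011, 1.109, -0.083], TCP at [0.251, -0.627, 0.202] pointing down, gripper open.
Joint ranges: [-2.96, 2.96], [-0.34, 2.1], [-1.41, 1.46], [0.24, 2.44], [-1.37, 4.51], [0.17, 1.92], [-2.96, 2.96]. Speed limits (rad/s): [2.39, 2.39, 3.14, 3.14, 3.14, 3.14, 3.14].

## Interface

Orientations are given as a unit quaternion [w, x, y, z].
In Python, from station import telemetry, viewer, job, search_frame, cut_out gives the robot as it stands. The module is installed in compiled form; this text tells all that it offers.
- The arm moves only by the shell command python3 -m crank 'ROWS' [FORCE]. ROWS is JSON, a list of rows, each an object with "delta_rot": the turn, a rotation vector about the tool's x, y, z in degrees, a list of three; "xyz": the shift along the tool's x, y, z in m, a list of three; "fingers": the gripper command: -1 is fully open, 1 is shut, values between are in proportion. In form: [{"delta_rot": [ax, ay, az], "xyz": [dx, dy, dz], "fingers": fingers}, ...]. A call has 1 to 10 rows; each row is the pose to reach, as a shift and turn from the pose commanded when the call began, along the tool's axes at that moment; what a row does not reach only later rows make up. A row lasts 1/10 s, in which the tool goes at most 50 mm and 8.59 degrees, less where a joint would pass 70% of its speed; a pose out of reach is approached as far as the arm can. A call with a gripper value outside its range is refused whole. The fingers move at their own pace and stop on an object; FORCE is the grip in N (left out, the last holds). Time passes only in rows, so rows that repeat a pose let the fingers close. It gives the time, the measured TCP pose, the force, the opening and the grip force at its end, in the units of the state.
- telemetry.get_obs(): the state, without advancing time (a new reading comes with each control period).
- viewer.read_camera(name): name is "side" or "top"; returns a dict with "img" (420x560x3 uint8, red, green, blue), "fx", "fy", "cx", "cy" (pixels), "k1" (the pictures are not rectified: a ray, as slopes to the right and down, at radius r is drawn at 1 + k1 r^2 times it, then the intrinsics apply), "origin" and "rotation" of the camera in the world. Camera axes: x right, y up, looking along -z (the intrinsics and any distortion apply to the point x, -y, -z); pixel columns grow to the right and rows downward; lengths in m; the calibration is good to about 2 mm. A picture is of the moment at which its call begins. There is no depth.
- job.hand_in(): hands the job in; it is judged then, once.
Trained networks look in the newest picture that a camera, given by its name, has taken for a name from the list of things; names that differ only in an ending like _2 or _b are one class to them, and where a whole thing is asked for, a point or a joint stands for the part that bears it (a point fixed in the world has none). Each returns a list of dicts, best first, with "score" (0 to 1); they miss things now and then, are a little off and sometimes report something else, mostly with a low value. They report only what shows in the picture. A call takes as long as a camera call.
- search_frame(camera, thing): "pixel" ([column, row] in pixels, amid what is visible of it).
- cut_out(camera, thing): "pixels" (420x560 bool, what is visible of it) and "pixel" ([column, row] in pixels, amid what is visible of it).
The state is a dict: "t": time; "q": joint angles; "joint_vel": joint speeds; "joint_torque": joint torques, N m; "eef_pos": TCP position; "tool_rot": TCP orientation; "contact_force": force on the tool from outside, world axes, zero at the start; "torque": the same for the moment, N m; "gripper_width": opening from 0.0 (shut) to 1.0 (fully open); "grasp_force": force on a finger pad.
Only numpy, scipy, OpenCV 4.12 (cv2) and the standard library are available. Lean on these libraries where they do the work, as an engineer would, in place of code of your own. Each camera call takes 0.05 s, during which the arm holds its last target. There are 200 camera calls.

## Working session

There is one attempt and no reset: what is moved stays moved. The work goes in short steps, Python scripts to look and compute and a shell command to move; the robot and the scene stay as the last step left them, time stands still between calls to the robot, and variables do not carry over. Pictures are saved under pics/ and viewed, at most 11 in all, crops included, and the job is handed in when it is done.

```bash
mkdir -p pics; cat > h.py <<'E'
import numpy as np, cv2
from station import telemetry, viewer, job, search_frame, cut_out
def cam(name, save=None):
    c=viewer.read_camera(name)
    if save: cv2.imwrite('pics/'+save, c['img'][:,:,::-1])
    return c
def K(c): return np.array([[c['fx'],0,c['cx']],[0,c['fy'],c['cy']],[0,0,1.]])
def Rm(c):
    R=np.array(c['rotation'],float)
    if R.size==4:
        from scipy.spatial.transform import Rotation as Ro
        return Ro.from_quat(R.ravel(),scalar_first=True).as_matrix()
    return R.reshape(3,3)
def ray(c,px):
    u=cv2.undistortPoints(np.array(px,float).reshape(-1,1,2),K(c),np.array([c['k1'],0,0,0.]))[:,0]
    return (Rm(c)@np.c_[u[:,0],-u[:,1],-np.ones(len(u))].T).T
def atz(c,px,z):
    d=ray(c,px);o=np.array(c['origin']);return o+d*((z-o[2])/d[:,2])[:,None]
def proj(c,P):
    p=(np.atleast_2d(P)-np.array(c['origin']))@Rm(c);p=p*[1,-1,-1]
    return cv2.projectPoints(p,np.zeros(3),np.zeros(3),K(c),np.array([c['k1'],0,0,0.]))[0][:,0]
E
python3 - <<'E'
from h import *
np.set_printoptions(precision=4,suppress=True)
for n in ('top','side'):
    c=cam(n,n+'0.png'); print(n,c['origin'],c['rotation'],c['fx'],c['cx'],c['cy'],c['k1'])
    for t in ('plate','clip_a','tip_a','tray','pinch_clamp','syringe','screwdriver','jar','cap','sensor','bowl'):
        print(t,[(np.round(d['pixel'],1),round(d['score'],2),np.round(atz(c,d['pixel'],0.0555 if t=='tip_a' else .02)[0],3)) for d in search_frame(n,t)][:5])
print(telemetry.get_obs())
E
```

```text
top [ 0.4472 -0.0785  0.9983] [ 0.7108  0.0348 -0.0347 -0.7017] 380.0120888647818 284.56098081570747 209.01761476774 -0.027412677529090036
plate [(array([283.2, 211.3]), 0.97, array([ 0.538, -0.074,  0.02 ]))]
clip_a [(array([276.3, 210. ]), 0.9, array([ 0.541, -0.056,  0.02 ])), (array([311.8, 209.2]), 0.88, array([ 0.544, -0.148,  0.02 ])), (array([235.6, 206.2]), 0.64, array([0.549, 0.049, 0.02 ]))]
tip_a [(array([272. , 212.2]), 0.59, array([ 0.532, -0.047,  0.055])), (array([236.5, 214.8]), 0.52, array([0.524, 0.042, 0.055])), (array([310. , 215.6]), 0.43, array([ 0.525, -0.141,  0.055]))]
tray [(array([148.1, 236.1]), 0.73, array([0.469, 0.273, 0.02 ]))]
pinch_clamp []
syringe [(array([416.5, 287.5]), 0.82, array([ 0.347, -0.416,  0.02 ]))]
screwdriver [(array([440.1, 193.9]), 0.81, array([ 0.589, -0.483,  0.02 ]))]
jar [(array([415.2, 165. ]), 0.97, array([ 0.664, -0.419,  0.02 ]))]
cap [(array([281.9, 127.8]), 0.56, array([ 0.76 , -0.068,  0.02 ]))]
sensor [(array([236.3, 276.2]), 0.54, array([0.37 , 0.043, 0.02 ]))]
bowl [(array([143.2, 130.2]), 0.65, array([0.749, 0.3  , 0.
[... 1066 characters left out ...]
.1]), 0.68, array([0.366, 0.057, 0.02 ])), (array([112.5, 286.3]), 0.67, array([0.758, 0.284, 0.02 ]))]
bowl [(array([116.3, 290.1]), 0.6, array([0.743, 0.286, 0.02 ]))]
{'t': 1.2, 'q': array([ 1.0819,  0.477 ,  0.0224,  1.5554, -0.0115,  1.1093, -0.0831]), 'joint_vel': array([-0.0005, -0.0005, -0.0001,  0.0004, -0.0012,  0.0007, -0.0016]), 'joint_torque': array([  0.0012, -59.6322,   1.6072, -28.154 ,   0.0126,   0.0018,
         0.    ]), 'eef_pos': array([ 0.2509, -0.6267,  0.2023]), 'tool_rot': array([0.    , 0.9819, 0.1892, 0.    ]), 'contact_force': array([ 0.2468, -0.1839, -1.2009]), 'torque': array([ 0.0084, -0.0139, -0.0085]), 'grasp_force': 0.0, 'gripper_width': 1.0050230550229855}
```

```bash
python3 - <<'E'
import cv2
t=cv2.imread('pics/top0.png');s=cv2.imread('pics/side0.png')
cv2.imwrite('pics/tc.png',cv2.resize(t[150:290,100:350],None,fx=3.2,fy=3.2,interpolation=cv2.INTER_CUBIC))
cv2.imwrite('pics/sc.png',cv2.resize(s[150:420,90:450],None,fx=2.2,fy=2.2,interpolation=cv2.INTER_CUBIC))
E
```

```text
(no output)
```

View pics/tc.png

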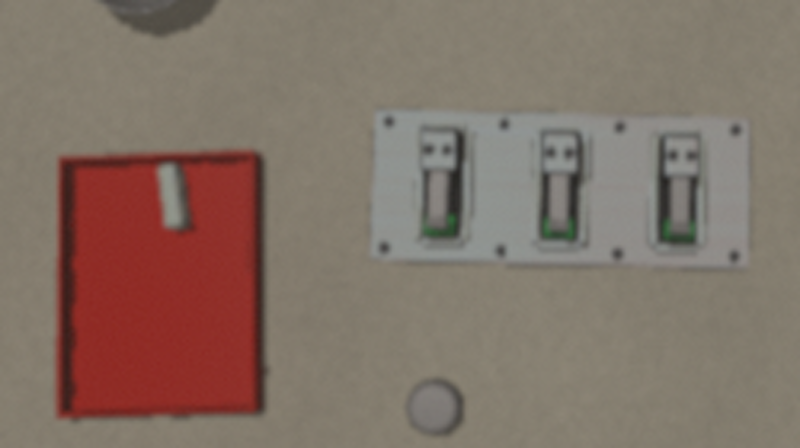

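View pics/sc.png

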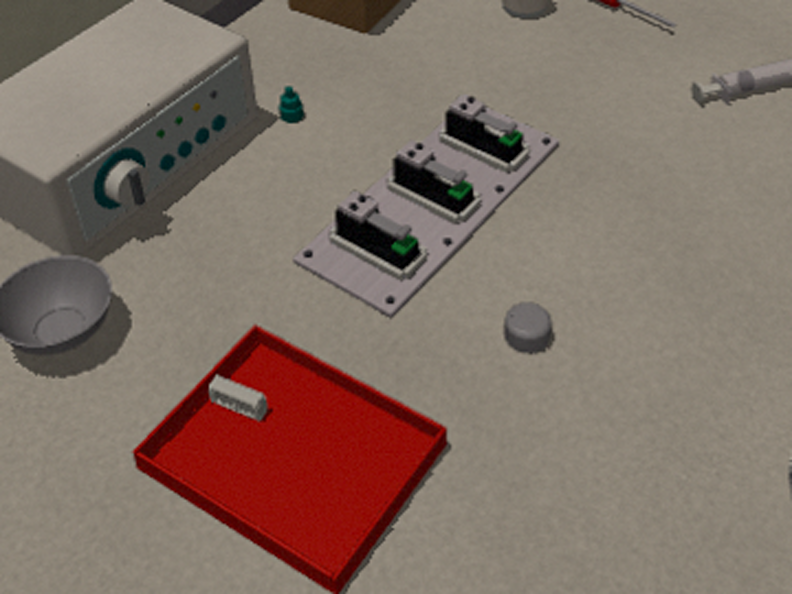

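The top picture shows the tray on the left with the white clamp near its upper end (px ~(154,211)). The plate is on the right, with clips at px ~(237,207), (275,208), (312,209). The side view agrees and adds a white box behind the plate and the bowl at upper left. Next I fit the poses.

```bash
cat > fit.py <<'E'
from h import *
from scipy.optimize import least_squares
np.set_printoptions(precision=4,suppress=True)
ct=cam('top');cs=cam('side')
T=lambda L:np.array(L,float)/3.2+[100,150]
S=lambda L:np.array(L,float)/2.2+[90,150]
def fit(local,obs,x0):
    def w(p):
        c,s=np.cos(p[2]),np.sin(p[2])
        return np.c_[local[:,:2]@np.array([[c,s],[-s,c]])+p[:2],local[:,2]]
    f=lambda p:np.concatenate([(proj(cc,w(p)[i])-px).ravel() for cc,i,px in obs])
    r=least_squares(f,x0);print(r.x,np.degrees(r.x[2]),'res px',r.fun);return r.x,w
a,b=.0625,.155
pl=np.array([[a,b,.008],[a,-b,.008],[-a,-b,.008],[-a,b,.008]])
print('plate top only');fit(pl,[(ct,[0,1,2,3],T([[376,110],[749,119],[748,267],[372,259]]))],[.54,-.05,0])
print('side only');fit(pl,[(cs,[0,3,2],S([[294,259],[391,312],[559,143]]))],[.54,-.05,0])
p,w=fit(pl,[(ct,[0,1,2,3],T([[376,110],[749,119],[748,267],[372,259]])),(cs,[0,3,2],S([[294,259],[391,312],[559,143]]))],[.54,-.05,0])
c,s=np.cos(p[2]),np.sin(p[2]);R=np.array([[c,-s],[s,c]])
for y in(.095,0,-.095):
    tip=R@[-.034,y]+p[:2];ri=R@[.025,y]+p[:2];print('pocket',R@[0,y]+p[:2],'tip',tip,'riser',ri,
      'tip px',proj(ct,[*tip,.0555]),proj(cs,[*tip,.0555]),'bar px top crop',(proj(ct,[*ri,.061])-[100,150])*3.2)
a,b=.105,.08
tr=np.array([[a,b,.025],[a,-b,.025],[-a,-b,.025],[-a,b,.025]])
q,_=fit(tr,[(ct,[0,1,2,3],T([[59,157],[261,153],[263,412],[59,416]])),(cs,[0,1,2,3],S([[136,453],[257,327],[446,430],[338,584]]))],[.46,.27,0])
for d in cut_out('side','pinch_clamp')[:1]:
    print('clamp side',atz(cs,d['pixel'],.018))
print('clamp top',atz(ct,T([[171,163],[187,229],[160,166],[172,230]]),.028))
print(telemetry.get_obs()['t'])
E
python3 fit.py
```

```text
plate top only
[ 0.5451 -0.0536 -0.0088] -0.5037537783885081 res px [-0.3    -0.387   0.6621 -0.6912  0.5598  0.5499 -0.9194  0.4654]
side only
[ 0.547  -0.05   -0.0147] -0.8421257942126736 res px [-0.8228 -0.3778  0.0973  1.2012  0.8011 -1.4234]
[ 0.5463 -0.052  -0.0132] -0.7582613486527282 res px [-0.7869 -1.075   0.147  -0.8644 -0.1746  0.3679 -1.6253 -0.2457  0.0381
 -0.7058  1.0252  0.7841  1.3817 -1.7956]
pocket [0.5475 0.043 ] tip [0.5135 0.0435] riser [0.5725 0.0427] tip px [[235.7009 219.0809]] [[274.605  254.2049]] bar px top crop [[436.2742 144.8748]]
pocket [ 0.5463 -0.052 ] tip [ 0.5123 -0.0515] riser [ 0.5713 -0.0523] tip px [[273.8707 220.0788]] [[300.104  229.4377]] bar px top crop [[558.3771 148.0181]]
pocket [ 0.545 -0.147] tip [ 0.511  -0.1465] riser [ 0.57   -0.1473] tip px [[312.0744 221.0714]] [[323.1714 207.0422]] bar px top crop [[680.5874 151.1863]]
[0.4634 0.271  0.0433] 2.483165919155617 res px [-0.7422 -0.4543 -2.4999 -1.1089 -2.7624  0.0972 -1.6248  0.5618 -0.2788
 -0.7038  0.7661 -1.4117  2.4689 -1.1042  0.5192 -1.5556]
clamp side [[0.5398 0.257  0.018 ]]
clamp top [[0.5595 0.2607 0.028 ]
 [0.5065 0.2453 0.028 ]
 [0.557  0.2695 0.028 ]
 [0.5055 0.2574 0.028 ]]
1.35
```

```bash
cat > go.py <<'E'
import sys;from h import *
from scipy.spatial.transform import Rotation as Ro
o=telemetry.get_obs();x,y,z,yaw=map(float,sys.argv[1:5])
R=Ro.from_quat(o['tool_rot'],scalar_first=True)
T=Ro.from_euler('z',yaw,degrees=True)*Ro.from_euler('x',180,degrees=True)
print('xyz',np.round(R.inv().apply(np.array([x,y,z])-o['eef_pos']),4),'rot',np.round((R.inv()*T).as_rotvec(degrees=True),2),'at',np.round(o['eef_pos'],4),'F',np.round(o['contact_force'],2),'t',o['t'])
E
python3 go.py .504 .042 .1 -.6
```

```text
xyz [ 0.4835 -0.5267  0.1023] rot [ 0.   -0.   22.42] at [ 0.2509 -0.6267  0.2023] F [ 0.3   0.33 -0.43] t 1.35
```

```bash
python3 -m crank '[{"delta_rot":[0,0,22.4],"xyz":[0.483,-0.527,0.06],"fingers":1},{"delta_rot":[0,0,22.4],"xyz":[0.483,-0.527,0.06],"fingers":1},{"delta_rot":[0,0,22.4],"xyz":[0.483,-0.527,0.06],"fingers":1},{"delta_rot":[0,0,22.4],"xyz":[0.483,-0.527,0.06],"fingers":1},{"delta_rot":[0,0,22.4],"xyz":[0.483,-0.527,0.06],"fingers":1},{"delta_rot":[0,0,22.4],"xyz":[0.483,-0.527,0.06],"fingers":1},{"delta_rot":[0,0,22.4],"xyz":[0.483,-0.527,0.06],"fingers":1},{"delta_rot":[0,0,22.4],"xyz":[0.483,-0.527,0.06],"fingers":1},{"delta_rot":[0,0,22.4],"xyz":[0.483,-0.527,0.06],"fingers":1},{"delta_rot":[0,0,22.4],"xyz":[0.483,-0.527,0.06],"fingers":1}]' 30; python3 go.py .504 .042 .08 -.6
```

```text
t: 2.35
eef_pos: [0.4275, -0.1588, 0.1608]
tool_rot: [0.0, 1.0, -0.005, 0.001]
contact_force: [1.0, -0.4, 0.4]
gripper_width: -0.0
grasp_force: 0.0
xyz [ 0.0743 -0.2016  0.0808] rot [ 0.03 -0.07  0.  ] at [ 0.4275 -0.1588  0.1608] F [ 1.04 -0.42  0.36] t 2.35
```

```bash
python3 -m crank '[{"delta_rot":[0,0,0],"xyz":[0.074,-0.202,0.06],"fingers":1},{"delta_rot":[0,0,0],"xyz":[0.074,-0.202,0.06],"fingers":1},{"delta_rot":[0,0,0],"xyz":[0.074,-0.202,0.06],"fingers":1},{"delta_rot":[0,0,0],"xyz":[0.074,-0.202,0.06],"fingers":1},{"delta_rot":[0,0,0],"xyz":[0.074,-0.202,0.06],"fingers":1},{"delta_rot":[0,0,0],"xyz":[0.074,-0.202,0.06],"fingers":1},{"delta_rot":[0,0,0],"xyz":[0.074,-0.202,0.06],"fingers":1},{"delta_rot":[0,0,0],"xyz":[0.074,-0.202,0.06],"fingers":1}]'; python3 go.py .504 .042 .06 -.6
python3 - <<'E'
from h import *
c=cam('side'); i=c['img'][:,:,::-1]
cv2.imwrite('pics/s1.png',cv2.resize(i[170:320,190:390],None,fx=4,fy=4,interpolation=cv2.INTER_CUBIC))
E
```

```text
t: 3.15
eef_pos: [0.5028, 0.0392, 0.1007]
tool_rot: [0.0, 1.0, -0.006, 0.0]
contact_force: [-0.5, -0.1, 0.2]
gripper_width: 0.002
grasp_force: 0.0
xyz [ 0.0012 -0.0029  0.0407] rot [ 0.05 -0.01 -0.09] at [0.5028 0.0392 0.1007] F [-0.53 -0.1   0.24] t 3.15
```

View pics/s1.png

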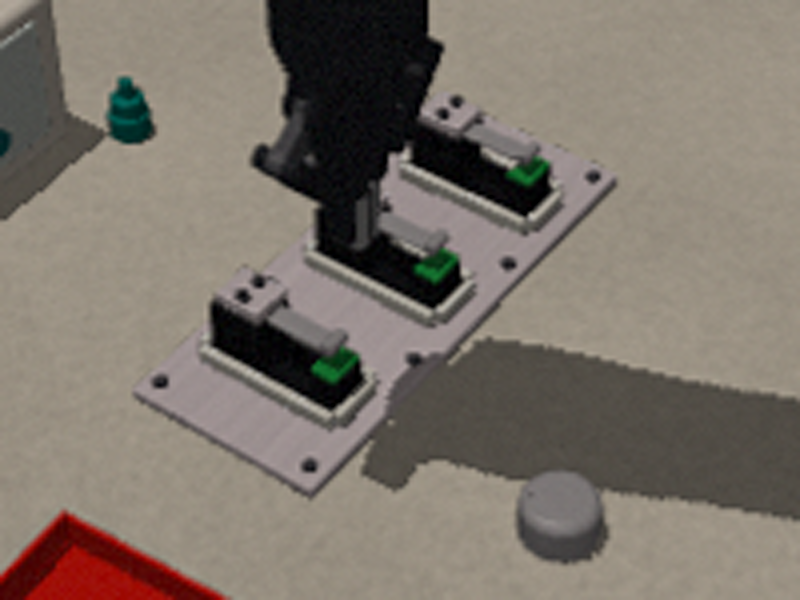

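Tips at crop (335,335) → px (274,254), which matches the prediction to within 1 px. The fingertips hang at px ~(281,231), as they should for 45 mm above the tip.

```bash
python3 -m crank '[{"delta_rot":[0,0,0],"xyz":[0.001,-0.003,0.03],"fingers":1},{"delta_rot":[0,0,0],"xyz":[0.001,-0.003,0.04],"fingers":1},{"delta_rot":[0,0,0],"xyz":[0.001,-0.003,0.04],"fingers":1},{"delta_rot":[0,0,0],"xyz":[0.001,-0.003,0.04],"fingers":1}]'; python3 go.py .504 .042 .05 -.6
```

```text
t: 3.6
eef_pos: [0.504, 0.0431, 0.0609]
tool_rot: [0.0, 1.0, -0.006, -0.0]
contact_force: [-0.6, -0.3, 0.1]
gripper_width: -0.0
grasp_force: 0.0
xyz [-0.      0.0011  0.0109] rot [ 0.01  0.   -0.04] at [0.504  0.0431 0.0609] F [-0.64 -0.29  0.14] t 3.6
```

```bash
python3 -m crank '[{"delta_rot":[0,0,0],"xyz":[0,0,0],"fingers":1}]'; python3 go.py .504 .042 .05 -.6
```

```text
t: 3.7
eef_pos: [0.5046, 0.0434, 0.0614]
tool_rot: [-0.0, 1.0, -0.005, 0.001]
contact_force: [1.1, 0.5, 1.3]
gripper_width: -0.001
grasp_force: 0.0
xyz [-0.0006  0.0014  0.0114] rot [-0.   -0.08 -0.02] at [0.5046 0.0434 0.0614] F [1.12 0.52 1.25] t 3.7
```

```bash
cat > feel.py <<'E'
from h import *
import sys
F=[];P=[]
for i in range(int(sys.argv[1])):
    viewer.read_camera('top');o=telemetry.get_obs();F.append(o['contact_force']);P.append(o['eef_pos'])
print('F',np.mean(F,0).round(2),'sd',np.std(F,0).round(2),'P',np.mean(P,0).round(4),'t',o['t'])
E
python3 feel.py 4
python3 -m crank '[{"delta_rot":[0,0,0],"xyz":[0,0.001,0.005],"fingers":1},{"delta_rot":[0,0,0],"xyz":[0,0.001,0.008],"fingers":1},{"delta_rot":[0,0,0],"xyz":[0,0.001,0.008],"fingers":1}]'; python3 feel.py 4
```

```text
F [ 0.53  0.03 -0.23] sd [0.14 0.24 0.6 ] P [0.5046 0.0436 0.0612] t 3.9
t: 4.2
eef_pos: [0.5035, 0.0426, 0.0519]
tool_rot: [0.0, 1.0, -0.005, -0.001]
contact_force: [0.5, 0.3, -0.3]
gripper_width: 0.002
grasp_force: 0.0
F [-0.05 -0.53 -0.1 ] sd [0.5  0.46 0.18] P [0.5038 0.0427 0.0523] t 4.4
```

```bash

python3 -m crank '[{"delta_rot":[0,0,0],"xyz":[0,0,0.001],"fingers":1},{"delta_rot":[0,0,0],"xyz":[0,0,0.003],"fingers":1},{"delta_rot":[0,0,0],"xyz":[0,0,0.003],"fingers":1}]'; python3 feel.py 4
python3 - <<'E'
from h import *
c=cam('side'); i=c['img'][:,:,::-1]
cv2.imwrite('pics/s2.png',cv2.resize(i[210:310,210:310],None,fx=6,fy=6,interpolation=cv2.INTER_CUBIC))
E
```

```text
t: 4.7
eef_pos: [0.5038, 0.0427, 0.0492]
tool_rot: [0.0, 1.0, -0.005, -0.0]
contact_force: [0.7, -0.1, 1.1]
gripper_width: 0.001
grasp_force: 0.0
F [-0.44  0.05 -0.02] sd [0.48 0.28 0.24] P [0.5039 0.0427 0.0494] t 4.9
```

View pics/s2.png

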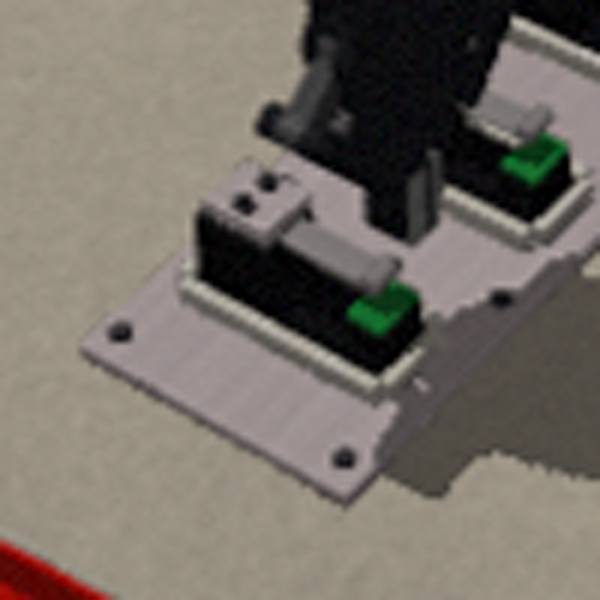

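The fingertips end at crop (405,240) → px ~(277.5,250). The finger curl is at px ~(273,254) and still at rest, so the tool is beside or above it. I'll check this numerically and in the top view.

```bash
python3 - <<'E'
from h import *
np.set_printoptions(precision=2,suppress=True)
o=telemetry.get_obs();p=o['eef_pos'];print(p)
ct=cam('top');cs=cam('side')
print('tcp px side',proj(cs,p),'top',proj(ct,p))
for z in(.05,.055,.06,.065,.07): print(z,'side tip ray',atz(cs,[[276,250.5]],z))
i=ct['img'][:,:,::-1]
cv2.imwrite('pics/t2.png',cv2.resize(i[170:250,210:330],None,fx=6,fy=6,interpolation=cv2.INTER_CUBIC))
E
```

```text
[0.5  0.04 0.05]
tcp px side [[278.49 257.79]] top [[236.22 223.05]]
0.05 side tip ray [[0.52 0.03 0.05]]
0.055 side tip ray [[0.52 0.03 0.06]]
0.06 side tip ray [[0.51 0.04 0.06]]
0.065 side tip ray [[0.51 0.04 0.06]]
0.07 side tip ray [[0.51 0.04 0.07]]
```

View pics/t2.png

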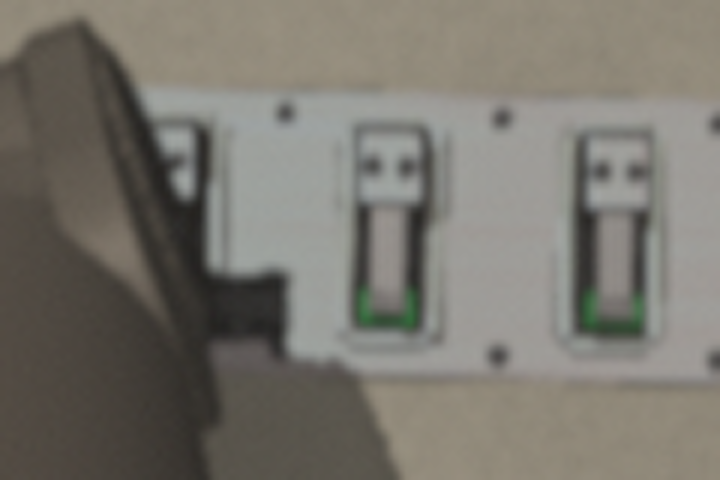

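```bash
python3 - <<'E'
from h import *
from scipy.optimize import least_squares
np.set_printoptions(precision=4,suppress=True)
o=telemetry.get_obs();p=o['eef_pos']
cs=cam('side')
loc=np.array([[.011,.0145],[-.011,.0145],[-.011,-.0145]])
obs=np.array([[271.7,247.5],[277.5,250.5],[283.3,247.5]])
for hy in(.0145,.007):
  l=loc*[1,hy/.0145]
  print(hy,'proj now',proj(cs,np.c_[l+p[:2],np.full(3,p[2])]).ravel())
  f=lambda v:(proj(cs,np.c_[l+v[:2],np.full(3,v[2])])-obs).ravel()
  r=least_squares(f,p);print(p,r.x,r.fun)
  f=lambda v:(proj(cs,np.c_[l+p[:2],np.full(3,v[0])])-obs).ravel()
  r=least_squares(f,[.06]);print('z only',r.x,r.fun)
E
```

```text
0.0145 proj now [270.2734 259.7105 278.6738 264.0435 286.6284 255.8764]
[0.504  0.0427 0.0495] [ 0.7721 -0.309  -0.3587] [ 0.4682  0.8977  0.0845  0.6201 -0.5558 -1.5288]
z only [0.0835] [-1.8974  0.8397  0.8729  2.1576  3.1945 -2.9854]
0.007 proj now [272.373  257.6095 280.7562 261.9053 284.5961 257.9628]
[0.504  0.0427 0.0495] [ 0.5752 -0.0462 -0.0322] [-0.2926 -0.344   1.3312  0.3806 -1.0483 -0.0397]
z only [0.0815] [ 0.2726 -0.5759  3.0149  0.7053  1.1306 -0.2263]
```

```bash

python3 -m crank '[{"delta_rot":[0,0,0],"xyz":[0,0,0.001],"fingers":1},{"delta_rot":[0,0,0],"xyz":[0,0,0.002],"fingers":1},{"delta_rot":[0,0,0],"xyz":[0,0,0.003],"fingers":1},{"delta_rot":[0,0,0],"xyz":[0,0,0.003],"fingers":1}]'; python3 feel.py 4
python3 - <<'E'
from h import *
c=cam('side'); i=c['img'][:,:,::-1]
cv2.imwrite('pics/s3.png',cv2.resize(i[215:275,240:320],None,fx=10,fy=10,interpolation=cv2.INTER_CUBIC))
E
```

```text
t: 5.5
eef_pos: [0.5039, 0.0427, 0.0463]
tool_rot: [0.0, 1.0, -0.005, -0.0]
contact_force: [-0.8, -0.5, 0.8]
gripper_width: -0.0
grasp_force: 0.0
F [ 0.31 -0.02 -0.16] sd [0.74 0.57 0.29] P [0.504  0.0427 0.0464] t 5.7
```

View pics/s3.png

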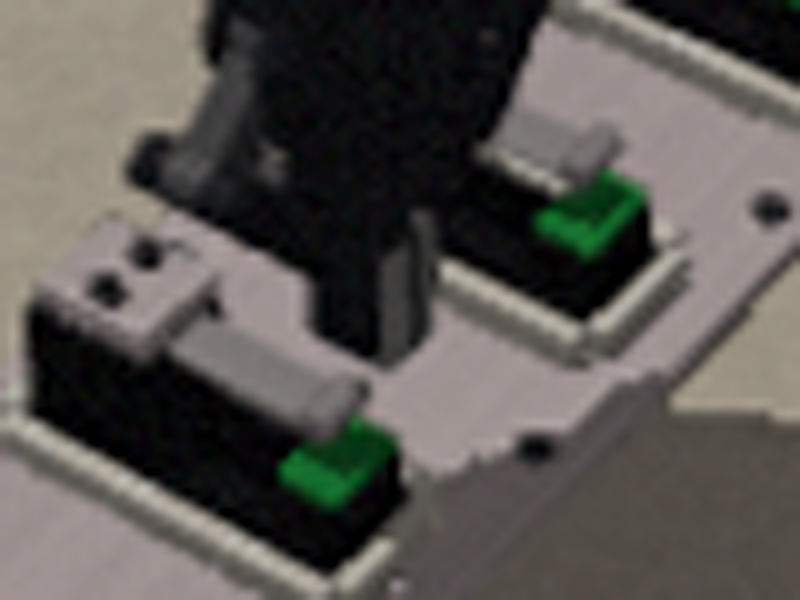

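```bash
python3 - <<'E'
from h import *
from scipy.optimize import least_squares
np.set_printoptions(precision=4,suppress=True)
o=telemetry.get_obs();p=o['eef_pos']; c=cam('side')
h=[(-.011,.008),(.011,.008),(-.011,-.008)]
D=[((.504,.0427,.0464),[[278.5,251.2],[271.2,248.5],[283.2,247]]),((.5028,.0392,.1007),[[281.3,232.2]])]
def f(v,full=False):
    return np.concatenate([(proj(c,[[q[0]+a+v[0],q[1]+b+v[1],q[2]+v[2]] for a,b in h[:len(px)]])-px).ravel() for q,px in D])
print(f([0,0,0]))
for m in (np.eye(3),np.array([[0,0,1.]]),np.array([[0,1.,0],[0,0,1]]),np.array([[1.,0,0],[0,1.,0]])):
    r=least_squares(lambda v:f(v@m),np.zeros(len(m)));print(r.x@m,r.cost,r.fun)
for z in (.05,.08,.12,.16): print(z,atz(cam('top'),[[246,216],[257.5,221.7],[257.5,227.5]],z)[:, :2].ravel())
E
```

```text
[ 2.0115 12.0168  0.9409 10.4148  1.6917 11.7099  0.2624 11.9365]
[ 0.0171 -0.0195  0.0086] 1.604757865620869 [ 0.7885  0.4421 -0.1657 -1.0038  0.4242  0.2957 -1.0131  0.252 ]
[0.    0.    0.034] 3.5519210786511195 [ 1.7498  0.6657  0.5104 -0.9212  1.522   0.3717  0.0143 -0.187 ]
[0.     0.0032 0.0366] 1.8183951766369444 [ 0.8255  0.7135 -0.4343 -0.8881  0.6212  0.404  -0.9364 -0.2072]
[ 0.0223 -0.0265  0.    ] 1.6230698661367198 [ 0.7809  0.3658 -0.0838 -1.0345  0.3696  0.2672 -1.0322  0.3898]
0.05 [ 0.522   0.0186  0.5081 -0.0105  0.4936 -0.0108]
0.08 [ 0.5196  0.0155  0.5061 -0.0127  0.4921 -0.0129]
0.12 [ 0.5165  0.0114  0.5036 -0.0155  0.4901 -0.0158]
0.16 [ 0.5133  0.0073  0.501  -0.0184  0.4882 -0.0186]
```

```bash

python3 -m crank '[{"delta_rot":[0,0,0],"xyz":[0,0,0.001],"fingers":1},{"delta_rot":[0,0,0],"xyz":[0,0,0.002],"fingers":1},{"delta_rot":[0,0,0],"xyz":[0,0,0.004],"fingers":1},{"delta_rot":[0,0,0],"xyz":[0,0,0.005],"fingers":1},{"delta_rot":[0,0,0],"xyz":[0,0,0.005],"fingers":1}]'; python3 feel.py 3
```

```text
t: 6.5
eef_pos: [0.5038, 0.0427, 0.0412]
tool_rot: [0.0, 1.0, -0.005, -0.0]
contact_force: [-0.3, 0.7, 0.3]
gripper_width: -0.001
grasp_force: 0.0
F [ 0.09 -0.53 -0.37] sd [0.35 0.32 0.16] P [0.5039 0.0427 0.0414] t 6.65
```

```bash

python3 -m crank '[{"delta_rot":[0,0,0],"xyz":[0,0,0.001],"fingers":1},{"delta_rot":[0,0,0],"xyz":[0,0,0.002],"fingers":1},{"delta_rot":[0,0,0],"xyz":[0,0,0.004],"fingers":1},{"delta_rot":[0,0,0],"xyz":[0,0,0.005],"fingers":1},{"delta_rot":[0,0,0],"xyz":[0,0,0.005],"fingers":1}]'; python3 feel.py 3
python3 - <<'E'
from h import *
c=cam('side'); i=c['img'][:,:,::-1]
print([(d['pixel'],d['score']) for d in search_frame('side','tip_a')])
cv2.imwrite('pics/s4.png',cv2.resize(i[60:290,190:420],None,fx=2.6,fy=2.6,interpolation=cv2.INTER_CUBIC))
E
```

```text
t: 7.15
eef_pos: [0.5038, 0.0426, 0.0363]
tool_rot: [0.0, 1.0, -0.005, -0.0]
contact_force: [0.9, 0.1, 0.1]
gripper_width: 0.0
grasp_force: 0.0
F [-0.09  0.06 -0.72] sd [0.16 0.03 0.2 ] P [0.504  0.0427 0.0364] t 7.3
[([200.2, 328.6], 0.71), ([319.5, 205.2], 0.6), ([269.1, 254.4], 0.57), ([294.7, 225.7], 0.37)]
```

View pics/s4.png

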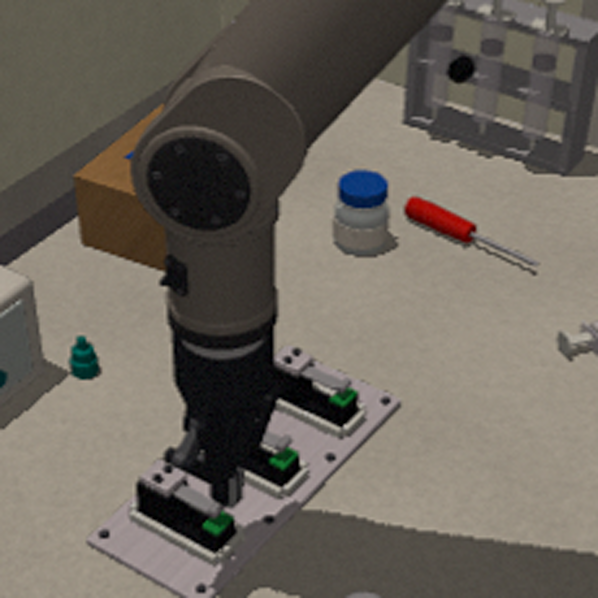

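```bash

python3 -m crank '[{"delta_rot":[0,0,0],"xyz":[0,0,0.001],"fingers":1},{"delta_rot":[0,0,0],"xyz":[0,0,0.003],"fingers":1},{"delta_rot":[0,0,0],"xyz":[0,0,0.005],"fingers":1},{"delta_rot":[0,0,0],"xyz":[0,0,0.006],"fingers":1},{"delta_rot":[0,0,0],"xyz":[0,0,0.006],"fingers":1}]'; python3 feel.py 3
python3 - <<'E'
from h import *
c=cam('side'); i=c['img'][:,:,::-1]
cv2.imwrite('pics/s5.png',cv2.resize(i[225:275,240:306],None,fx=12,fy=12,interpolation=cv2.INTER_CUBIC))
E
```

```text
t: 7.9
eef_pos: [0.5038, 0.0427, 0.0303]
tool_rot: [0.0, 1.0, -0.005, -0.0]
contact_force: [-0.2, -0.3, -0.0]
gripper_width: -0.002
grasp_force: 0.0
F [-0.7  -0.49  0.33] sd [0.68 0.51 0.48] P [0.504  0.0427 0.0304] t 8.05
```

View pics/s5.png

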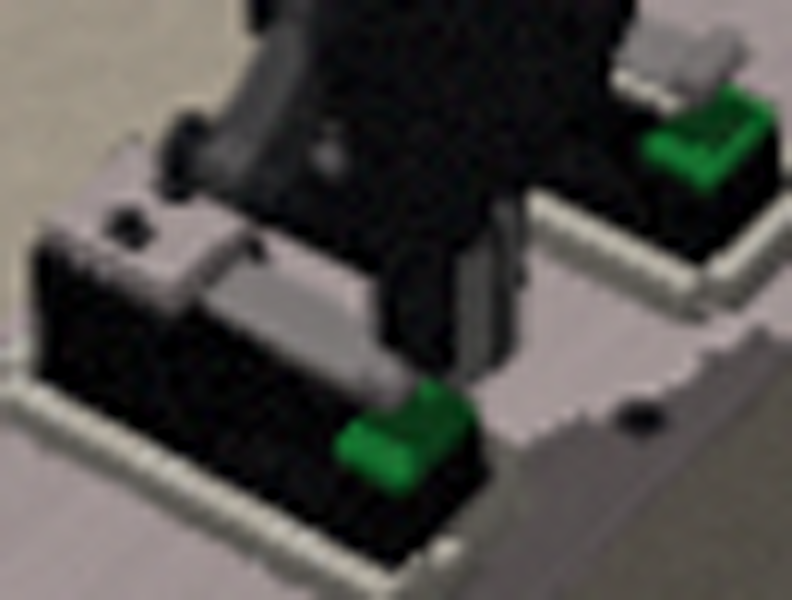

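The finger now covers the far end of the curl (crop ~(420,375) → px (275,256)), so it is above the tip and still not touching. The real fingertips therefore sit higher than the reported TCP, and I'll find the contact by feel.

```bash

python3 -m crank '[{"delta_rot":[0,0,0],"xyz":[0,0,0.001],"fingers":1},{"delta_rot":[0,0,0],"xyz":[0,0,0.002],"fingers":1},{"delta_rot":[0,0,0],"xyz":[0,0,0.003],"fingers":1},{"delta_rot":[0,0,0],"xyz":[0,0,0.004],"fingers":1},{"delta_rot":[0,0,0],"xyz":[0,0,0.004],"fingers":1}]'; python3 feel.py 3
```

```text
t: 8.6
eef_pos: [0.5039, 0.0427, 0.0263]
tool_rot: [0.0, 1.0, -0.005, -0.0]
contact_force: [-1.0, 0.6, 0.1]
gripper_width: 0.001
grasp_force: 0.0
F [-0.03  0.01 -0.17] sd [0.74 0.13 0.69] P [0.504  0.0427 0.0264] t 8.75
```

```bash

python3 -m crank '[{"delta_rot":[0,0,0],"xyz":[0,0,0.001],"fingers":1},{"delta_rot":[0,0,0],"xyz":[0,0,0.002],"fingers":1},{"delta_rot":[0,0,0],"xyz":[0,0,0.003],"fingers":1},{"delta_rot":[0,0,0],"xyz":[0,0,0.003],"fingers":1}]'; python3 feel.py 4
```

```text
t: 9.15
eef_pos: [0.5039, 0.0427, 0.0234]
tool_rot: [0.0, 1.0, -0.005, -0.0]
contact_force: [-0.3, 0.6, -0.1]
gripper_width: 0.002
grasp_force: 0.3
F [-0.46 -0.09  0.58] sd [0.25 0.15 0.4 ] P [0.5039 0.0427 0.0235] t 9.35
```

```bash

python3 -m crank '[{"delta_rot":[0,0,0],"xyz":[0,0,0.001],"fingers":1},{"delta_rot":[0,0,0],"xyz":[0,0,0.002],"fingers":1},{"delta_rot":[0,0,0],"xyz":[0,0,0.003],"fingers":1},{"delta_rot":[0,0,0],"xyz":[0,0,0.003],"fingers":1}]'; python3 feel.py 4
```

```text
t: 9.75
eef_pos: [0.5039, 0.0427, 0.0204]
tool_rot: [0.0, 1.0, -0.005, -0.0]
contact_force: [-0.3, -0.5, 0.9]
gripper_width: -0.002
grasp_force: 0.7
F [-0.76  0.22  1.39] sd [0.48 0.57 0.35] P [0.5039 0.0427 0.0205] t 9.95
```

```bash

python3 -m crank '[{"delta_rot":[0,0,0],"xyz":[0,0,0.001],"fingers":1},{"delta_rot":[0,0,0],"xyz":[0,0,0.002],"fingers":1},{"delta_rot":[0,0,0],"xyz":[0,0,0.002],"fingers":1}]'; python3 feel.py 4
```

```text
t: 10.25
eef_pos: [0.504, 0.0427, 0.0184]
tool_rot: [0.0, 1.0, -0.005, -0.0]
contact_force: [-0.3, 0.5, 1.4]
gripper_width: 0.003
grasp_force: 0.9
F [-0.74 -0.16  1.44] sd [0.28 0.19 0.37] P [0.504  0.0427 0.0185] t 10.45
```

```bash

python3 -m crank '[{"delta_rot":[0,0,0],"xyz":[0,0,0.001],"fingers":1},{"delta_rot":[0,0,0],"xyz":[0,0,0.002],"fingers":1},{"delta_rot":[0,0,0],"xyz":[0,0,0.002],"fingers":1}]'; python3 feel.py 4
```

```text
t: 10.75
eef_pos: [0.504, 0.0427, 0.0164]
tool_rot: [0.0, 1.0, -0.005, 0.0]
contact_force: [-1.3, 0.4, 2.0]
gripper_width: -0.0
grasp_force: 1.1
F [-0.81  0.07  2.66] sd [0.18 0.26 0.32] P [0.5041 0.0427 0.0165] t 10.95
```

```bash

python3 -m crank '[{"delta_rot":[0,0,0],"xyz":[0,0,0.001],"fingers":1},{"delta_rot":[0,0,0],"xyz":[0,0,0.002],"fingers":1},{"delta_rot":[0,0,0],"xyz":[0,0,0.002],"fingers":1}]'; python3 feel.py 3
```

```text
t: 11.25
eef_pos: [0.5043, 0.0427, 0.0148]
tool_rot: [0.0, 1.0, -0.005, 0.0]
contact_force: [-1.8, -1.0, 7.8]
gripper_width: -0.001
grasp_force: 3.7
F [-1.75 -0.01  7.23] sd [0.75 0.06 0.17] P [0.5043 0.0427 0.0149] t 11.4
```

```bash

python3 -m crank '[{"delta_rot":[0,0,0],"xyz":[0,0,0.001],"fingers":1},{"delta_rot":[0,0,0],"xyz":[0,0,0.001],"fingers":1}]'; python3 feel.py 3
```

```text
t: 11.6
eef_pos: [0.5044, 0.0427, 0.0144]
tool_rot: [0.0, 1.0, -0.005, 0.0]
contact_force: [-3.8, -0.5, 14.0]
gripper_width: -0.005
grasp_force: 6.7
F [-3.61 -0.69 13.39] sd [0.17 0.4  0.19] P [0.5044 0.0427 0.0144] t 11.75
```

The left finger is on its stop at 13 N. It took about 0.27 N/mm over 10.6 mm, so it is the soft one. Next is the middle finger.

```bash

python3 -m crank '[{"delta_rot":[0,0,0],"xyz":[0,0,-0.02],"fingers":1},{"delta_rot":[0,0,0],"xyz":[0,0,-0.04],"fingers":1},{"delta_rot":[0,0,0],"xyz":[0,0.045,-0.04],"fingers":1},{"delta_rot":[0,0,0],"xyz":[0,0.095,-0.04],"fingers":1},{"delta_rot":[0,0,0],"xyz":[0,0.095,-0.04],"fingers":1},{"delta_rot":[0,0,0],"xyz":[0,0.095,-0.03],"fingers":1},{"delta_rot":[0,0,0],"xyz":[0,0.095,-0.016],"fingers":1},{"delta_rot":[0,0,0],"xyz":[0,0.095,-0.016],"fingers":1},{"delta_rot":[0,0,0],"xyz":[0,0.095,-0.016],"fingers":1}]'; python3 feel.py 4
```

```text
t: 12.65
eef_pos: [0.5027, -0.0509, 0.0289]
tool_rot: [-0.0, 1.0, -0.004, -0.001]
contact_force: [-0.3, 0.7, 0.1]
gripper_width: 0.001
grasp_force: 0.0
F [-0.18 -0.18  0.21] sd [0.24 0.49 0.37] P [ 0.5033 -0.0515  0.0297] t 12.85
```

```bash

python3 -m crank '[{"delta_rot":[0,0,0],"xyz":[0,0,0.003],"fingers":1},{"delta_rot":[0,0,0],"xyz":[0,0,0.005],"fingers":1},{"delta_rot":[0,0,0],"xyz":[0,0,0.006],"fingers":1},{"delta_rot":[0,0,0],"xyz":[0,0,0.006],"fingers":1}]'; python3 feel.py 4
python3 -m crank '[{"delta_rot":[0,0,0],"xyz":[0,0,0.001],"fingers":1},{"delta_rot":[0,0,0],"xyz":[0,0,0.002],"fingers":1},{"delta_rot":[0,0,0],"xyz":[0,0,0.002],"fingers":1}]'; python3 feel.py 4
```

```text
t: 13.25
eef_pos: [0.5031, -0.0523, 0.0235]
tool_rot: [-0.0, 1.0, -0.005, 0.0]
contact_force: [0.4, 0.0, 1.7]
gripper_width: -0.003
grasp_force: 0.8
F [0.18 0.28 1.28] sd [0.26 0.33 0.57] P [ 0.5032 -0.0523  0.0236] t 13.45
t: 13.75
eef_pos: [0.5031, -0.0523, 0.0214]
tool_rot: [0.0, 1.0, -0.005, 0.0]
contact_force: [0.4, 0.7, 3.0]
gripper_width: -0.003
grasp_force: 1.4
F [0.09 0.4  2.46] sd [0.19 0.31 0.48] P [ 0.5031 -0.0523  0.0215] t 13.95
```

```bash

python3 -m crank '[{"delta_rot":[0,0,0],"xyz":[0,0,0.001],"fingers":1},{"delta_rot":[0,0,0],"xyz":[0,0,0.0015],"fingers":1},{"delta_rot":[0,0,0],"xyz":[0,0,0.0015],"fingers":1}]'; python3 feel.py 3
```

```text
t: 14.25
eef_pos: [0.5031, -0.0523, 0.02]
tool_rot: [-0.0, 1.0, -0.005, 0.0]
contact_force: [-0.3, 0.8, 4.2]
gripper_width: 0.003
grasp_force: 1.8
F [-0.22  1.1   3.77] sd [0.49 0.18 0.34] P [ 0.5031 -0.0523  0.02  ] t 14.4
```

```bash

python3 -m crank '[{"delta_rot":[0,0,0],"xyz":[0,0,0.0005],"fingers":1},{"delta_rot":[0,0,0],"xyz":[0,0,0.0015],"fingers":1},{"delta_rot":[0,0,0],"xyz":[0,0,0.0015],"fingers":1}]'; python3 feel.py 3
```

```text
t: 14.7
eef_pos: [0.503, -0.0523, 0.0184]
tool_rot: [0.0, 1.0, -0.005, -0.0]
contact_force: [0.5, 0.4, 3.7]
gripper_width: 0.003
grasp_force: 2.2
F [-0.71  0.29  4.93] sd [0.47 0.41 0.44] P [ 0.503  -0.0523  0.0185] t 14.85
```

```bash

python3 -m crank '[{"delta_rot":[0,0,0],"xyz":[0,0,0.0005],"fingers":1},{"delta_rot":[0,0,0],"xyz":[0,0,0.001],"fingers":1},{"delta_rot":[0,0,0],"xyz":[0,0,0.001],"fingers":1}]'; python3 feel.py 2
```

```text
t: 15.15
eef_pos: [0.5031, -0.0524, 0.0175]
tool_rot: [0.0, 1.0, -0.005, 0.0]
contact_force: [-1.3, 1.1, 5.5]
gripper_width: 0.002
grasp_force: 2.4
F [-0.34  0.24  4.37] sd [0.06 0.62 0.55] P [ 0.503  -0.0523  0.0175] t 15.25
```

```bash

python3 -m crank '[{"delta_rot":[0,0,0],"xyz":[0,0,0.001],"fingers":1},{"delta_rot":[0,0,0],"xyz":[0,0,0.002],"fingers":1},{"delta_rot":[0,0,0],"xyz":[0,0,0.002],"fingers":1}]'; python3 feel.py 3
```

```text
t: 15.55
eef_pos: [0.5032, -0.0523, 0.0156]
tool_rot: [0.0, 1.0, -0.005, 0.0]
contact_force: [-0.5, 0.3, 6.6]
gripper_width: -0.0
grasp_force: 2.9
F [-0.45  0.54  6.49] sd [0.14 0.32 0.63] P [ 0.5032 -0.0523  0.0156] t 15.7
```

```bash

python3 -m crank '[{"delta_rot":[0,0,0],"xyz":[0,0,0.0005],"fingers":1},{"delta_rot":[0,0,0],"xyz":[0,0,0.001],"fingers":1},{"delta_rot":[0,0,0],"xyz":[0,0,0.001],"fingers":1}]'; python3 feel.py 2
```

```text
t: 16.0
eef_pos: [0.5033, -0.0523, 0.0149]
tool_rot: [0.0, 1.0, -0.005, 0.0]
contact_force: [-1.7, -0.0, 10.5]
gripper_width: 0.003
grasp_force: 4.8
F [-2.34  1.   10.09] sd [0.55 0.27 0.74] P [ 0.5033 -0.0523  0.0149] t 16.1
```

```bash

python3 -m crank '[{"delta_rot":[0,0,0],"xyz":[0,0,0.0003],"fingers":1},{"delta_rot":[0,0,0],"xyz":[0,0,0.0003],"fingers":1},{"delta_rot":[0,0,0],"xyz":[0,0,0.0003],"fingers":1}]'; 
python3 -m crank '[{"delta_rot":[0,0,0],"xyz":[0,0,-0.02],"fingers":1},{"delta_rot":[0,0,0],"xyz":[0,0,-0.04],"fingers":1},{"delta_rot":[0,0,0],"xyz":[0,0.045,-0.04],"fingers":1},{"delta_rot":[0,0,0],"xyz":[0,0.095,-0.04],"fingers":1},{"delta_rot":[0,0,0],"xyz":[0,0.095,-0.04],"fingers":1},{"delta_rot":[0,0,0],"xyz":[0,0.095,-0.03],"fingers":1},{"delta_rot":[0,0,0],"xyz":[0,0.095,-0.015],"fingers":1},{"delta_rot":[0,0,0],"xyz":[0,0.095,-0.015],"fingers":1},{"delta_rot":[0,0,0],"xyz":[0,0.095,-0.015],"fingers":1}]'; python3 feel.py 3
```

```text
t: 16.4
eef_pos: [0.5034, -0.0523, 0.0148]
tool_rot: [0.0, 1.0, -0.005, 0.0]
contact_force: [-1.6, 1.0, 12.3]
gripper_width: 0.002
grasp_force: 5.5
t: 17.3
eef_pos: [0.5015, -0.1458, 0.0284]
tool_rot: [-0.0, 1.0, -0.004, -0.001]
contact_force: [0.4, 1.2, -0.1]
gripper_width: -0.005
grasp_force: 0.0
F [-0.15  0.05  0.44] sd [0.66 0.1  0.16] P [ 0.5023 -0.1465  0.0293] t 17.45
```

```bash

python3 -m crank '[{"delta_rot":[0,0,0],"xyz":[0,0,0.003],"fingers":1},{"delta_rot":[0,0,0],"xyz":[0,0,0.005],"fingers":1},{"delta_rot":[0,0,0],"xyz":[0,0,0.006],"fingers":1},{"delta_rot":[0,0,0],"xyz":[0,0,0.006],"fingers":1}]'; python3 feel.py 3
python3 -m crank '[{"delta_rot":[0,0,0],"xyz":[0,0,0.001],"fingers":1},{"delta_rot":[0,0,0],"xyz":[0,0,0.0025],"fingers":1},{"delta_rot":[0,0,0],"xyz":[0,0,0.0025],"fingers":1}]'; python3 feel.py 3
```

```text
t: 17.85
eef_pos: [0.5023, -0.1472, 0.0233]
tool_rot: [-0.0, 1.0, -0.005, 0.0]
contact_force: [0.0, -0.3, 2.0]
gripper_width: 0.001
grasp_force: 1.2
F [-0.04  0.7   2.55] sd [0.11 0.18 0.48] P [ 0.5023 -0.1472  0.0234] t 18.0
t: 18.3
eef_pos: [0.5022, -0.1473, 0.0207]
tool_rot: [0.0, 1.0, -0.005, 0.0]
contact_force: [-1.1, 1.2, 4.3]
gripper_width: -0.001
grasp_force: 2.2
F [0.12 1.4  4.75] sd [0.26 0.25 0.46] P [ 0.5022 -0.1473  0.0208] t 18.45
```

```bash

python3 -m crank '[{"delta_rot":[0,0,0],"xyz":[0,0,0.0005],"fingers":1},{"delta_rot":[0,0,0],"xyz":[0,0,0.001],"fingers":1},{"delta_rot":[0,0,0],"xyz":[0,0,0.001],"fingers":1}]'; python3 feel.py 3
```

```text
t: 18.75
eef_pos: [0.5022, -0.1473, 0.0197]
tool_rot: [0.0, 1.0, -0.005, 0.0]
contact_force: [0.6, 0.3, 5.3]
gripper_width: -0.002
grasp_force: 2.5
F [0.14 1.52 5.37] sd [0.16 0.21 0.18] P [ 0.5022 -0.1473  0.0198] t 18.9
```

```bash

python3 -m crank '[{"delta_rot":[0,0,0],"xyz":[0,0,0.0005],"fingers":1},{"delta_rot":[0,0,0],"xyz":[0,0,0.001],"fingers":1},{"delta_rot":[0,0,0],"xyz":[0,0,0.001],"fingers":1}]'; python3 feel.py 3
```

```text
t: 19.2
eef_pos: [0.5023, -0.1473, 0.0191]
tool_rot: [0.0, 1.0, -0.005, 0.0]
contact_force: [-1.8, 1.2, 9.8]
gripper_width: 0.0
grasp_force: 5.0
F [-1.27  1.28  9.42] sd [0.14 0.33 0.2 ] P [ 0.5023 -0.1473  0.0192] t 19.35
```

The right finger is also sound (about 1 N/mm, on its stop). Now I lift and go over the left clip's riser with the gripper half open.

```bash

python3 -m crank '[{"delta_rot":[0,0,0],"xyz":[0,0,0.0003],"fingers":1},{"delta_rot":[0,0,0],"xyz":[0,0,0.0003],"fingers":1},{"delta_rot":[0,0,0],"xyz":[0,0,-0.04],"fingers":1},{"delta_rot":[0,0,0],"xyz":[0,0,-0.06],"fingers":1},{"delta_rot":[0,0,0],"xyz":[0.02,-0.05,-0.06],"fingers":-0.2},{"delta_rot":[0,0,0],"xyz":[0.05,-0.1,-0.06],"fingers":-0.2},{"delta_rot":[0,0,0],"xyz":[0.069,-0.15,-0.06],"fingers":-0.2},{"delta_rot":[0,0,0],"xyz":[0.069,-0.19,-0.06],"fingers":-0.2},{"delta_rot":[0,0,0],"xyz":[0.069,-0.19,-0.06],"fingers":-0.2},{"delta_rot":[0,0,0],"xyz":[0.069,-0.19,-0.06],"fingers":-0.2}]'; python3 go.py .5715 .0425 .045 -.6
```

```text
t: 20.35
eef_pos: [0.5723, 0.0441, 0.078]
tool_rot: [-0.0, 1.0, -0.003, -0.001]
contact_force: [-0.9, -0.2, 0.6]
gripper_width: 0.602
grasp_force: 0.0
xyz [-0.0007  0.0016  0.033 ] rot [-0.01  0.09  0.26] at [0.5723 0.0441 0.078 ] F [-0.9  -0.22  0.59] t 20.35
```

```bash

python3 -m crank '[{"delta_rot":[0,0,0],"xyz":[0,0.001,0.03],"fingers":-0.2},{"delta_rot":[0,0,0],"xyz":[0,0.001,0.037],"fingers":-0.2},{"delta_rot":[0,0,0],"xyz":[0,0.001,0.037],"fingers":-0.2}]'; python3 go.py .5715 .0425 .03 -.6
python3 - <<'E'
from h import *
c=cam('side'); i=c['img'][:,:,::-1]
p=telemetry.get_obs()['eef_pos']
print(proj(c,[p+[0,s*.0255,.03+d] for s in(1,-1) for d in(0,.013)]))
cv2.imwrite('pics/s6.png',cv2.resize(i[190:290,220:320],None,fx=6,fy=6,interpolation=cv2.INTER_CUBIC))
E
```

```text
t: 20.65
eef_pos: [0.5712, 0.0387, 0.0402]
tool_rot: [0.001, 1.0, -0.006, -0.002]
contact_force: [-0.1, -0.3, 0.7]
gripper_width: 0.601
grasp_force: 0.0
xyz [ 0.0003 -0.0038  0.0102] rot [ 0.09  0.23 -0.12] at [0.5712 0.0387 0.0402] F [-0.14 -0.27  0.65] t 20.65
[[246.31942757 243.65791619]
 [245.95745594 239.26776036]
 [260.84609333 230.24082932]
 [260.60297542 225.8738683 ]]
```

View pics/s6.png

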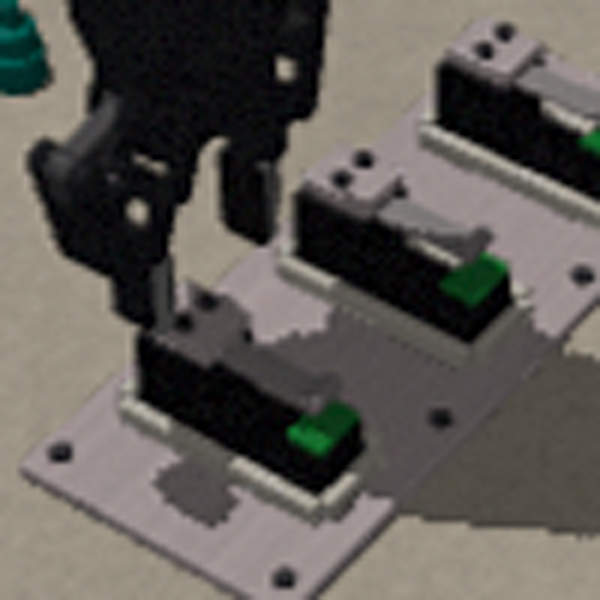

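The near finger's bottom is at px ~(242,242) and the far one's at ~(261,229), straddling the bar and above it. This confirms the fingertips are about 30 mm above the reported TCP, with +3–4 mm in x. I'll let it settle, then descend.

```bash

python3 -m crank '[{"delta_rot":[0,0,0],"xyz":[-0.002,0,0.002],"fingers":-0.2},{"delta_rot":[0,0,0],"xyz":[-0.002,0,0.002],"fingers":-0.2},{"delta_rot":[0,0,0],"xyz":[-0.002,0,0.002],"fingers":-0.2}]'; python3 feel.py 2;  python3 go.py .569 .0423 -.001 -.6
```

```text
t: 21.0
eef_pos: [0.5713, 0.0409, 0.0403]
tool_rot: [-0.0, 1.0, -0.005, 0.001]
contact_force: [0.2, 0.9, -0.4]
gripper_width: 0.599
grasp_force: 0.0
F [-0.81  0.07  0.61] sd [0.65 0.   0.32] P [0.5713 0.041  0.0402] t 21.1
xyz [-0.0023 -0.0013  0.0412] rot [-0.   -0.05  0.02] at [0.5713 0.041  0.0402] F [-1.46  0.07  0.93] t 21.1
```

```bash

python3 -m crank '[{"delta_rot":[0,0,0],"xyz":[-0.002,-0.0015,0.008],"fingers":-0.2},{"delta_rot":[0,0,0],"xyz":[-0.002,-0.0015,0.016],"fingers":-0.2},{"delta_rot":[0,0,0],"xyz":[-0.002,-0.0015,0.02],"fingers":-0.2},{"delta_rot":[0,0,0],"xyz":[-0.002,-0.0015,0.02],"fingers":-0.2}]'; python3 feel.py 2
```

```text
t: 21.5
eef_pos: [0.5681, 0.0425, 0.0186]
tool_rot: [0.0, 1.0, -0.005, -0.001]
contact_force: [1.1, -0.0, 0.3]
gripper_width: 0.6
grasp_force: 0.0
F [ 0.2   0.28 -0.11] sd [0.24 0.88 0.81] P [0.5687 0.0425 0.0192] t 21.6
```

```bash

python3 -m crank '[{"delta_rot":[0,0,0],"xyz":[0,0,0.004],"fingers":-0.2},{"delta_rot":[0,0,0],"xyz":[0,0,0.008],"fingers":-0.2},{"delta_rot":[0,0,0],"xyz":[0,0,0.012],"fingers":-0.2},{"delta_rot":[0,0,0],"xyz":[0,0,0.012],"fingers":-0.2}]'; python3 feel.py 2
```

```text
t: 22.0
eef_pos: [0.5685, 0.0424, 0.007]
tool_rot: [0.0, 1.0, -0.005, -0.001]
contact_force: [-0.3, 0.1, -0.1]
gripper_width: 0.597
grasp_force: 0.0
F [-0.14 -0.37  0.16] sd [0.14 0.19 0.07] P [0.5688 0.0425 0.0074] t 22.1
```

```bash

python3 -m crank '[{"delta_rot":[0,0,0],"xyz":[0,0,0.003],"fingers":-0.2},{"delta_rot":[0,0,0],"xyz":[0,0,0.006],"fingers":-0.2},{"delta_rot":[0,0,0],"xyz":[0,0,0.009],"fingers":-0.2},{"delta_rot":[0,0,0],"xyz":[0,0,0.009],"fingers":-0.2}]'; python3 feel.py 3; python3 go.py .569 .0423 -.001 -.6
```

```text
t: 22.5
eef_pos: [0.5686, 0.0425, -0.0018]
tool_rot: [0.0, 1.0, -0.005, -0.0]
contact_force: [-0.5, -0.7, -0.3]
gripper_width: 0.6
grasp_force: 0.0
F [-0.12 -0.28  0.25] sd [0.5 0.2 0.2] P [ 0.5689  0.0425 -0.0015] t 22.65
xyz [ 0.      0.0002 -0.0003] rot [0.   0.   0.02] at [ 0.569   0.0425 -0.0013] F [ 0.48 -0.55  0.35] t 22.65
```

```bash

python3 -m crank '[{"delta_rot":[0,0,0],"xyz":[0,0,0],"fingers":0.1},{"delta_rot":[0,0,0],"xyz":[0,0,0],"fingers":0.2},{"delta_rot":[0,0,0],"xyz":[0,0,0],"fingers":0.3},{"delta_rot":[0,0,0],"xyz":[0,0,0],"fingers":1},{"delta_rot":[0,0,0],"xyz":[0,0,0],"fingers":1},{"delta_rot":[0,0,0],"xyz":[0,0,0],"fingers":1}]' 40; python3 feel.py 3
python3 - <<'E'
from h import *
c=cam('side'); i=c['img'][:,:,::-1]
cv2.imwrite('pics/s7.png',i[190:290,200:320])
E
```

```text
t: 23.25
eef_pos: [0.5692, 0.0427, -0.001]
tool_rot: [-0.0, 1.0, -0.005, 0.0]
contact_force: [-0.5, 0.7, 4.3]
gripper_width: 0.343
grasp_force: 40.6
F [-0.71  0.83  5.14] sd [0.3  0.19 0.06] P [ 0.5693  0.0427 -0.001 ] t 23.4
```

Width is 29 mm at 40 N, so the riser is gripped. Lifting slowly.

```bash

python3 -m crank '[{"delta_rot":[0,0,0],"xyz":[0,0,-0.003],"fingers":1},{"delta_rot":[0,0,0],"xyz":[0,0,-0.008],"fingers":1},{"delta_rot":[0,0,0],"xyz":[0,0,-0.015],"fingers":1},{"delta_rot":[0,0,0],"xyz":[0,0,-0.025],"fingers":1},{"delta_rot":[0,0,0],"xyz":[0,0,-0.045],"fingers":1},{"delta_rot":[0,0,0],"xyz":[0,0,-0.07],"fingers":1},{"delta_rot":[0,0,0],"xyz":[0,0,-0.07],"fingers":1},{"delta_rot":[0,0,0],"xyz":[0,0,-0.07],"fingers":1}]'; python3 feel.py 3
python3 - <<'E'
from h import *
c=cam('side'); i=c['img'][:,:,::-1]
a=cv2.resize(i[180:290,200:330],None,fx=4,fy=4,interpolation=cv2.INTER_CUBIC)
cv2.imwrite('pics/s8.png',a)
E
python3 go.py .442 .27 .06 2
```

```text
t: 24.25
eef_pos: [0.5694, 0.0425, 0.0695]
tool_rot: [-0.0, 1.0, -0.005, 0.001]
contact_force: [-0.3, -0.1, -0.5]
gripper_width: 0.337
grasp_force: 39.9
F [-0.39 -0.32 -1.68] sd [0.2  0.09 0.75] P [0.5683 0.0423 0.0682] t 24.4
xyz [-0.1284 -0.2264  0.0079] rot [ 0.01  0.11 -2.58] at [0.5681 0.0424 0.0677] F [-1.35 -0.1  -0.94] t 24.45
```

View pics/s8.png

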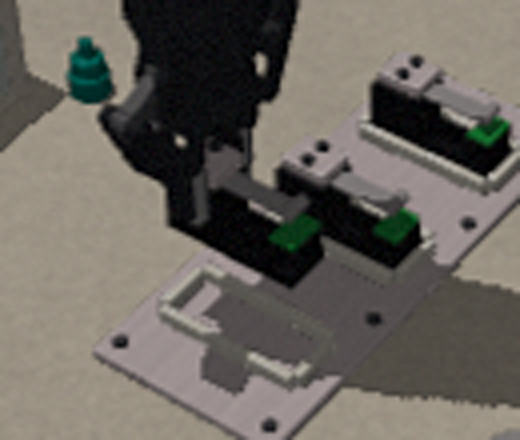

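The clip hangs upright (foot at crop ~(290,285)), its pocket is empty and the neighbours are seated. Carrying it to the tray.

```bash

python3 -m crank '[{"delta_rot":[0,0,0],"xyz":[-0.01,-0.02,0],"fingers":1},{"delta_rot":[0,0,-1],"xyz":[-0.03,-0.06,0],"fingers":1},{"delta_rot":[0,0,-2.5],"xyz":[-0.05,-0.1,0],"fingers":1},{"delta_rot":[0,0,-2.5],"xyz":[-0.07,-0.14,0],"fingers":1},{"delta_rot":[0,0,-2.5],"xyz":[-0.09,-0.18,0],"fingers":1},{"delta_rot":[0,0,-2.5],"xyz":[-0.108,-0.21,0],"fingers":1},{"delta_rot":[0,0,-2.5],"xyz":[-0.114,-0.226,0],"fingers":1},{"delta_rot":[0,0,-2.5],"xyz":[-0.114,-0.226,0],"fingers":1},{"delta_rot":[0,0,-2.5],"xyz":[-0.114,-0.226,0.02],"fingers":1},{"delta_rot":[0,0,-2.5],"xyz":[-0.114,-0.226,0.03],"fingers":1}]'; python3 feel.py 3; python3 go.py .456 .27 0 2
```

```text
t: 25.45
eef_pos: [0.4571, 0.2678, 0.0372]
tool_rot: [0.001, 1.0, 0.016, -0.001]
contact_force: [0.0, -1.3, -1.9]
gripper_width: 0.342
grasp_force: 39.9
F [ 0.15 -0.58 -1.41] sd [0.59 0.25 0.36] P [0.4566 0.2676 0.0369] t 25.6
xyz [-0.0009 -0.0019  0.0378] rot [ 0.09  0.11 -0.16] at [0.457  0.2682 0.0378] F [ 0.48 -0.28 -1.4 ] t 25.6
```

```bash

python3 -m crank '[{"delta_rot":[0,0,0],"xyz":[0,0,0.01],"fingers":1},{"delta_rot":[0,0,0],"xyz":[0,0,0.02],"fingers":1},{"delta_rot":[0,0,0],"xyz":[0,0,0.028],"fingers":1},{"delta_rot":[0,0,0],"xyz":[0,0,0.033],"fingers":1},{"delta_rot":[0,0,0],"xyz":[0,0,0.036],"fingers":1},{"delta_rot":[0,0,0],"xyz":[0,0,0.037],"fingers":1},{"delta_rot":[0,0,0],"xyz":[0,0,0.038],"fingers":1},{"delta_rot":[0,0,0],"xyz":[0,0,0.038],"fingers":1}]'; python3 feel.py 2
```

```text
t: 26.4
eef_pos: [0.4574, 0.2698, 0.0008]
tool_rot: [-0.0, 1.0, 0.017, 0.0]
contact_force: [0.3, -0.6, -1.5]
gripper_width: 0.344
grasp_force: 39.9
F [-0.54  0.3  -1.53] sd [0.19 0.37 0.69] P [0.4575 0.2698 0.0009] t 26.5
```

```bash

python3 -m crank '[{"delta_rot":[0,0,0],"xyz":[0,0,0.001],"fingers":1},{"delta_rot":[0,0,0],"xyz":[0,0,0.002],"fingers":1},{"delta_rot":[0,0,0],"xyz":[0,0,0.002],"fingers":1}]'; python3 feel.py 2
```

```text
t: 26.8
eef_pos: [0.4572, 0.2696, -0.0014]
tool_rot: [0.0, 1.0, 0.017, -0.0]
contact_force: [-0.2, 0.0, -1.4]
gripper_width: 0.337
grasp_force: 39.9
F [ 0.09  0.15 -1.49] sd [0.02 0.34 0.27] P [ 0.4572  0.2696 -0.0014] t 26.9
```

```bash

python3 -m crank '[{"delta_rot":[0,0,0],"xyz":[0,0,0.0005],"fingers":1},{"delta_rot":[0,0,0],"xyz":[0,0,0.001],"fingers":1},{"delta_rot":[0,0,0],"xyz":[0,0,0.0015],"fingers":1},{"delta_rot":[0,0,0],"xyz":[0,0,0.002],"fingers":1}]'; python3 feel.py 2
```

```text
t: 27.3
eef_pos: [0.4573, 0.2696, -0.0034]
tool_rot: [0.0, 1.0, 0.017, -0.0]
contact_force: [-0.1, 0.1, -1.2]
gripper_width: 0.344
grasp_force: 39.9
F [-0.45 -0.15 -1.64] sd [0.24 0.12 0.54] P [ 0.4572  0.2696 -0.0034] t 27.4
```

```bash

python3 -m crank '[{"delta_rot":[0,0,0],"xyz":[0,0,0.0005],"fingers":1},{"delta_rot":[0,0,0],"xyz":[0,0,0.001],"fingers":1}]'; python3 feel.py 2
```

```text
t: 27.6
eef_pos: [0.4573, 0.2697, -0.0043]
tool_rot: [-0.0, 1.0, 0.017, 0.0]
contact_force: [0.5, -0.5, -1.8]
gripper_width: 0.343
grasp_force: 39.9
F [-0.16 -0.36 -1.77] sd [0.02 0.65 0.13] P [ 0.4573  0.2696 -0.0044] t 27.7
```

```bash

python3 -m crank '[{"delta_rot":[0,0,0],"xyz":[0,0,0.0005],"fingers":1},{"delta_rot":[0,0,0],"xyz":[0,0,0.0005],"fingers":1}]'; python3 feel.py 2
```

```text
t: 27.9
eef_pos: [0.4573, 0.2696, -0.0049]
tool_rot: [0.0, 1.0, 0.017, -0.0]
contact_force: [-0.5, 0.1, -1.9]
gripper_width: 0.342
grasp_force: 39.9
F [-0.12 -0.51 -1.63] sd [0.65 0.37 0.37] P [ 0.4573  0.2697 -0.0048] t 28.0
```

```bash

python3 -m crank '[{"delta_rot":[0,0,0],"xyz":[0,0,0.0005],"fingers":1},{"delta_rot":[0,0,0],"xyz":[0,0,0.0005],"fingers":1}]'; python3 feel.py 2
```

```text
t: 28.2
eef_pos: [0.4574, 0.2697, -0.005]
tool_rot: [0.0, 1.0, 0.017, 0.0]
contact_force: [-1.1, -0.2, 3.6]
gripper_width: 0.339
grasp_force: 40.4
F [-1.63 -1.28  4.5 ] sd [0.19 0.1  0.03] P [ 0.4573  0.2697 -0.005 ] t 28.3
```

Touchdown at about 6 N. Release and lift straight up.

```bash

python3 -m crank '[{"delta_rot":[0,0,0],"xyz":[0,0,0],"fingers":0.2},{"delta_rot":[0,0,0],"xyz":[0,0,0],"fingers":0},{"delta_rot":[0,0,0],"xyz":[0,0,0],"fingers":-0.2},{"delta_rot":[0,0,0],"xyz":[0,0,0],"fingers":-0.2}]'; python3 feel.py 1
python3 -m crank '[{"delta_rot":[0,0,0],"xyz":[0,0,-0.01],"fingers":-0.2},{"delta_rot":[0,0,0],"xyz":[0,0,-0.03],"fingers":-0.2},{"delta_rot":[0,0,0],"xyz":[0,0,-0.06],"fingers":-0.2},{"delta_rot":[0,0,0],"xyz":[0,0,-0.1],"fingers":-0.2},{"delta_rot":[0,0,0],"xyz":[-0.03,0.04,-0.15],"fingers":-0.2},{"delta_rot":[0,0,0],"xyz":[-0.03,0.08,-0.18],"fingers":-0.2},{"delta_rot":[0,0,0],"xyz":[0,0.12,-0.18],"fingers":-0.2},{"delta_rot":[0,0,0],"xyz":[0,0.16,-0.18],"fingers":-0.2},{"delta_rot":[0,0,0],"xyz":[0,0.16,-0.18],"fingers":-0.2},{"delta_rot":[0,0,0],"xyz":[0,0.16,-0.18],"fingers":-0.2}]'
python3 - <<'E'
from h import *
c=cam('side'); i=c['img'][:,:,::-1]
cv2.imwrite('pics/end.png',cv2.resize(i[180:420,100:400],None,fx=2.4,fy=2.4,interpolation=cv2.INTER_CUBIC))
E
```

```text
t: 28.7
eef_pos: [0.4573, 0.2697, -0.0054]
tool_rot: [-0.0, 1.0, 0.017, 0.0]
contact_force: [0.3, -0.7, 0.7]
gripper_width: 0.598
grasp_force: 0.0
F [0.2 0.4 0. ] sd [0. 0. 0.] P [ 0.4573  0.2697 -0.0054] t 28.75
t: 29.75
eef_pos: [0.4628, 0.1086, 0.1754]
tool_rot: [-0.0, 1.0, 0.015, 0.0]
contact_force: [0.2, 1.1, 0.5]
gripper_width: 0.602
grasp_force: 0.0
```

View pics/end.png

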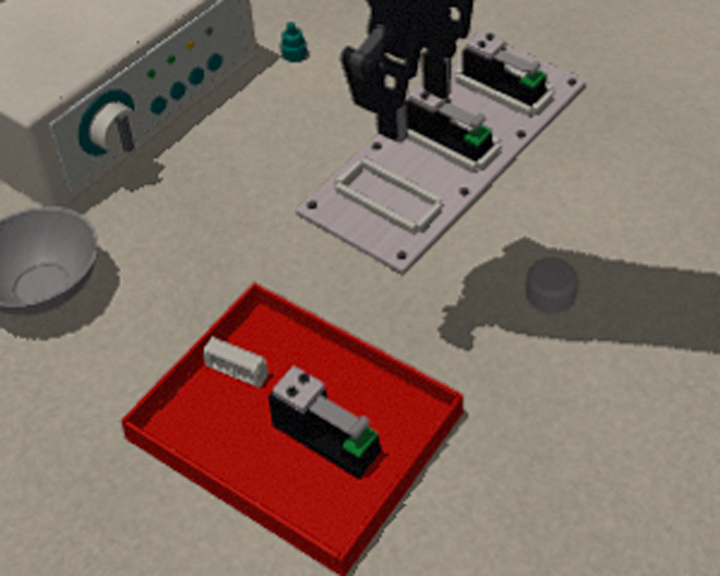

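The clip stands upright in the tray (crop ~(325,420) → px (235,355)), clear of the clamp. The two sound clips are in their pockets and the gripper is high and free.

```bash
python3 -c "
from station import job
print(job.hand_in())"
```

```text
the job is handed in; nothing more can be done
None
```

The left clip had the soft finger (about 0.27 N/mm) and now stands upright in the red tray beside the clamp. The middle and right clips tested sound, peak pressing force stayed near 14 N, and the job was handed in at about 30 s of the 62 s limit, with no verdict returned.

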